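# Draw the print case's bolt with the hooked rod

### The arm

A 6-joint arm with a two-finger parallel gripper is mounted at the origin on the work surface. World frame = base frame: x ahead of the robot, y to its left, z up, the work surface at z = 0. Lengths are in m, angles in rad, forces in N, time in s.
With the tool pointing down it reaches from about 0.375 to 0.9 m from the base axis. Payload 3.1 kg.
Tool frame: the origin (TCP) lies between the finger pads; the fingertips stand 25 mm ahead of it and the grasp point (between the pads) lies 6 mm ahead of it; x points along the fingers, y is the direction in which the jaws open and shut, and the axes are right-handed (so a half turn about x gives the same grasp; the last joint's range is limited). The gripper opens to 85 mm and grips with 20 to 120 N. Pads are 22 mm wide; open, the fingers measure 114 mm over their backs; the gripper's body (76 mm by 85 mm) begins 54 mm behind the grasp point. The pads swing forward as they close: fully open they stand 13 mm farther back than shut.
Start: joints at [-1.31, 0.527, 1.433, -0, 1.181, -0.178], TCP at [0.266, -0.565, 0.256] pointing down, gripper open.
Joint ranges: [-3.08, 3.08], [-0.75, 2.2], [0.22, 2.44], [-1.43, 4.57], [0, 2.65], [-2.85, 2.85]. Speed limits (rad/s): [2.79, 2.79, 3.14, 3.14, 3.14, 3.14].

### API

Orientations are given as a unit quaternion [x, y, z, w].
In Python, from station import manip, viewer, workorder gives the robot as it stands.
- The arm moves only by the shell command python3 -m crank 'ROWS' [FORCE]. ROWS is JSON, one flat list of numbers, 5 for each row, row after row: the opening, from 0 (shut) to 1 (fully open), then the shift along the world's x, y, z in mm, then the turn about the world's z in rad. A call has 1 to 10 rows; each row is the pose to reach, as a shift and turn from the pose commanded when the call began; what a row does not reach only later rows make up. A row lasts 1/8 s, in which the tool goes at most 62.5 mm and 10.7 degrees, less where a joint would pass 70% of its speed; a pose out of reach is approached as far as the arm can. A call with a gripper value outside its range is refused whole. The fingers move at their own pace and stop on an object; FORCE is the grip in N (left out, the last holds). Time passes only in rows, so rows that repeat a pose let the fingers close. It gives the time, the measured TCP pose, the force and the opening at its end, in the units of the state.
- manip.sense(): the state, without advancing time (a new reading comes with each control period).
- viewer.snapshot(name): name is "scene" or "top"; returns a dict with "img" (384x512x3 uint8, red, green, blue), "range_z" (384x512 float32, m along the optical axis (not along the pixel's ray), 0 where there is no reading), "fx", "fy", "cx", "cy" (pixels), "origin" and "attitude" of the camera in the world. Camera axes: x right, y down, z forward; pixel columns grow to the right and rows downward; lengths in m; the calibration is good to about 2 mm. A picture is of the moment at which its call begins.
- workorder.sign_off(): hands the job in, once; it reports no verdict.
The state is a dict: "t": time; "q": joint angles; "qd": joint speeds; "tau": joint torques, N m; "tcp_pos": TCP position; "tool_rot": TCP orientation; "force": force on the tool from outside, world axes, zero at the start; "ft_torque": the same for the moment, N m; "finger_gap": opening from 0.0 (shut) to 1.0 (fully open).
Only numpy, scipy, OpenCV 4.12 (cv2) and the standard library are available. Lean on these libraries where they do the work, as an engineer would, in place of code of your own. Each camera call takes 0.05 s, during which the arm holds its last target.

### The job

Take the hooked rod from its rest and with its hook gently pull the bolt of the print case, which lies under the wire shelf where the gripper cannot go, all the way back to its stop. Then seat the rod in its rest again as it was, leaving the other things on the table alone.

Things in the scene. Friction and masses are not known exactly. Their poses are not given: they have to be found in the camera images.
- rod_grip (a point): Centre of the wooden handle of the loose hooked rod (0.1 to 0.17 kg), half-way up, near its centre of mass: grasp here. x along the rod to its hook, z up when seated. Handle: bar 16 mm wide (y), 22 mm high (z), x = -90 to +50 mm. Then a 9 mm steel shaft runs on at the same height to x = 190 mm and bends straight down into the hook, a 9 mm round prong.
- rod_hook (a point): Lower tip of the rod's hook: at x = 190, y = 0, z = -38.5 mm from rod_grip, on the prong's axis. Same axes as rod_grip.
- rest_seat (a point): Where rod_grip lies when the rod is seated in the wooden rest, 80 mm above the table; x to the hook's end. The rest is fixed, left or right of the print case: a board 70 mm wide with two open-topped forks, under the handle at x = -72 mm (gap 24 mm) and the shaft at x = +100 mm (gap 18 mm), flared tops up to 22 mm above the rod's axis; free room for fingers between.
- rest_hook (a point): Point where rod_hook lies when the rod is seated: x = 190, z = -38.5 mm from rest_seat.
- tab_top (a point): Middle of the upper edge of the bolt's upright steel tab, 93 mm above the table. Tab: plate 30 mm wide (y), 6 mm thick (x), standing 25 mm out of the round bolt bar (top at 68 mm) that runs along x. +x points away from the robot. Behind the tab (+x) at least 31 mm are free for the hook, then comes a strap 75 mm high. The bolt drags with about 6 N and stays where it is left.
- bolt_bar (a point): Middle of the bolt bar under the tab, 62 mm above the table (bar 12 mm thick); axes as tab_top. The bolt is drawn to -x, 30 to 52 mm from where it starts, up to a rigid stop hidden in the case: its place differs each time by up to 22 mm, is not measured and must be felt, as a sharp rise of the force above the drag. The rod may load the bolt with at most 16 N.
- case_front (a point): Middle of the upper front edge of the fixed print case (240 deep in x, 210 wide, 50 mm high; axes as tab_top). Right above this edge begins a wire shelf on four legs (x = 0 and 240, y = -120 and 120 mm), underside 181 mm above the table, its stock up to 272 mm. The tab starts 56 to 100 mm behind this edge; only the bolt stands between the front legs.
- tape_c (a point): Centre of a roll of tape lying flat, 84 mm across, 24 mm high; to be left alone.
- sander_c (a point): Centre of a cork sanding block, 90 x 50 x 28 mm; to be left alone.
- glue_c (a point): Centre of a white glue bottle, 56 mm across, 160 mm high; to be left alone.
- jar_c (a point): Centre of an amber jar, 72 mm across, 85 mm high; to be left alone.
- mug_c (a point): Centre of a white mug, 80 mm across, 90 mm high; to be left alone.
- spool_c (a point): Centre of a wooden spool, 64 mm across, 70 mm high; to be left alone.

How it is judged:
On the way, in this order (a step that is already met when the one before it is completed fails the run):
1. the rod is lifted clear of its rest (z of rod_grip in the frame of rest_seat above 0.03 m), for 0.1 s.
2. the bolt is drawn to within 2 mm of its stop (value of joint bolt above 0.05 m), for 0.1 s.
At the end, for the whole second after the job is handed in: The bolt is drawn to within 2 mm of its stop (the bolt's own joint above 0.050 of 0.052 m); the rod lies released and still, seated in both forks of its rest, hook down and at its own end: handle centre within 20 mm and hook tip within 25 mm of their seated points, not more than 5 mm above the seat (value of joint bolt above 0.05 m and distance between rod_grip and rest_seat below 0.02 m and distance between rod_hook and rest_hook below 0.025 m and z of rod_grip in the frame of rest_seat below 0.005 m and angle between rod_grip's own z axis and vertical below 0.2 rad and linear speed of rod below 0.02 m/s); the robot touches nothing.
It fails at once if the rod loads the bolt with more than 16 N (contact force between rod and bolt above 16 N).
It fails at once if the rod is forced against the case or shelf (over 20 N) (contact force between rod and rack above 20 N).
It fails at once if the gripper or arm touches the bolt instead of the rod (contact force between any of the fingers, the arm and bolt above 0.5 N).
It fails at once if another thing on the table is moved by more than 30 mm (distance of any of tape_c, sander_c, glue_c, jar_c, mug_c, spool_c from where it was at the start of the episode above 0.03 m).
It also fails if it takes over 72 s, if anything falls off the work surface, if the arm or the gripper's body presses on something with over 40 N, if the wrist force passes 120 N, or if a joint passes its speed limit or range.

## Working session

There is one attempt and no reset: what is moved stays moved. The work goes in short steps, Python scripts to look and compute and a shell command to move; the robot and the scene stay as the last step left them, time stands still between calls to the robot, and variables do not carry over. Pictures are saved under pics/ and viewed, and the job is handed in when it is done.

```bash
ls; mkdir -p pics; cat > h.py <<'E'
import numpy as np, cv2
from station import manip, viewer, workorder
from scipy.spatial.transform import Rotation as R
def cam(n):
    s=viewer.snapshot(n); a=np.array(s["attitude"],float)
    Rm=a if a.shape==(3,3) else R.from_quat(a).as_matrix()
    s["R"]=Rm; s["o"]=np.array(s["origin"],float); return s
def cloud(s):
    z=s["range_z"]; v,u=np.indices(z.shape)
    P=np.stack([(u-s["cx"])/s["fx"]*z,(v-s["cy"])/s["fy"]*z,z],-1)
    W=P@s["R"].T+s["o"]; W[z<=0]=np.nan; return W
def plane(s,u,v,h):
    d=s["R"]@np.array([(u-s["cx"])/s["fx"],(v-s["cy"])/s["fy"],1.]); return s["o"]+d*(h-s["o"][2])/d[2]
def save(n,img,sc=1.5):
    cv2.imwrite("pics/"+n,cv2.resize(img[:,:,::-1],None,fx=sc,fy=sc))
E
python3 - <<'E'
from h import *
for n in("scene","top"):
    s=cam(n); save(n+"0.png",s["img"]); np.savez("pics/"+n+"0.npz",W=cloud(s),img=s["img"],**{k:s[k] for k in("fx","fy","cx","cy","R","o")})
    print(n,s["o"],s["R"].round(3),s["fx"])
print(manip.sense())
E
```

```text
pics
scene [ 1.31647216 -0.47944858  0.93954573] [[ 0.532  0.579 -0.618]
 [ 0.847 -0.367  0.385]
 [-0.004 -0.728 -0.685]] 406.1272823793692
top [0.33858983 0.01921385 1.81726121] [[ 0.03  -0.99   0.136]
 [-0.999 -0.033 -0.019]
 [ 0.024 -0.136 -0.99 ]] 498.3619527797442
{'t': 0.1, 'q': array([-1.30950991e+00,  5.28377122e-01,  1.43377441e+00,  1.21075355e-06,
        1.18140631e+00, -1.78523193e-01]), 'qd': array([-0.0011208 , -0.00142731, -0.00111006, -0.00065818, -0.00070746,
        0.00173972]), 'tau': array([-5.46087867e-04, -4.43305707e+01, -1.78585696e+01, -2.73449878e-04,
        3.86917251e-03,  3.76850124e-06]), 'tcp_pos': array([ 0.26596179, -0.56492855,  0.25542894]), 'tool_rot': array([-0.69004974, -0.15493994,  0.69010644, -0.1535515 ]), 'force': array([-0.93976415, -0.04362605,  0.55916795]), 'ft_torque': array([ 0.03263765,  0.04295227, -0.00355401]), 'finger_gap': 1.0022737593324058}
```

View pics/scene0.png

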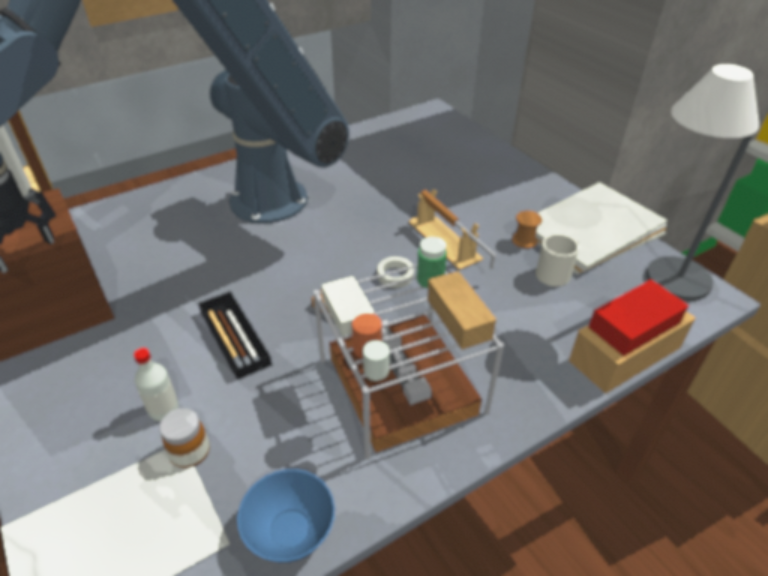

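View pics/top0.png

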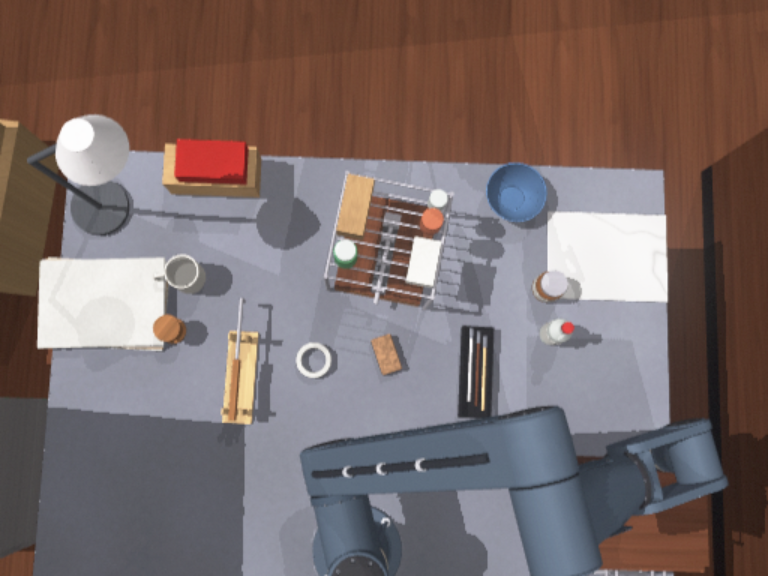

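The rod sits in its rest at the left: top view (225–258, 300–422), with the hook end up at (240, 300). The case and shelf are at about (330–450, 175–305). Next I'll zoom in on both.

```bash
python3 - <<'E'
from h import *
d=np.load("pics/top0.npz"); im=d["img"]
a=cv2.resize(im[190:290,140:180],None,fx=6,fy=6,interpolation=cv2.INTER_CUBIC)
b=cv2.resize(im[110:210,210:310],None,fx=5.5,fy=6,interpolation=cv2.INTER_CUBIC)
cv2.imwrite("pics/topzoom.png",np.hstack([a,b])[:,:,::-1])
d=np.load("pics/scene0.npz"); im=d["img"]
cv2.imwrite("pics/sczoom.png",cv2.resize(im[180:310,200:340],None,fx=5,fy=4.6,interpolation=cv2.INTER_CUBIC)[:,:,::-1])
cv2.imwrite("pics/sczoom2.png",cv2.resize(im[115:195,260:350],None,fx=7,fy=7,interpolation=cv2.INTER_CUBIC)[:,:,::-1])
E
```

```text
(no output)
```

View pics/topzoom.png

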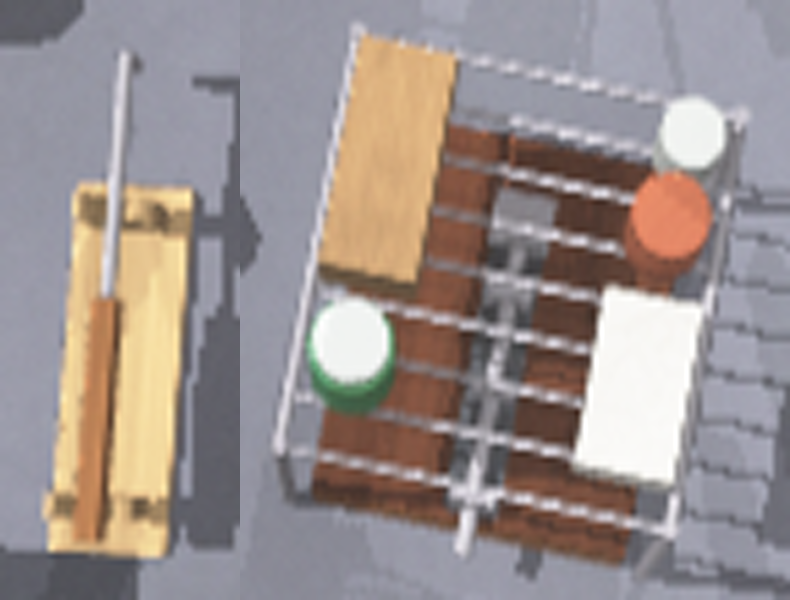

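View pics/sczoom.png

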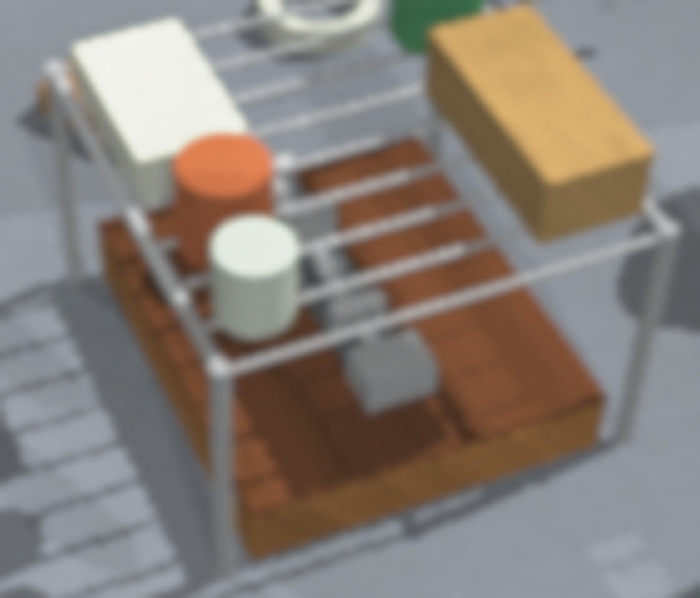

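View pics/sczoom2.png

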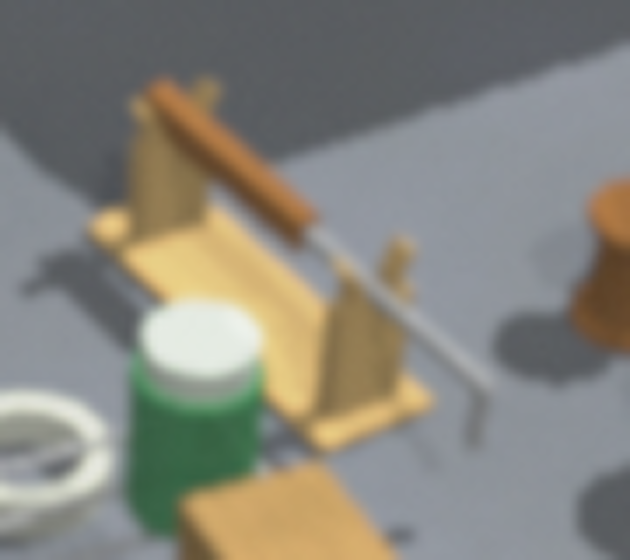

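```bash
python3 - <<'E'
from h import *
for n in("top","scene"):
    d=np.load(f"pics/{n}0.npz"); W=d["W"]; im=d["img"]; x,y,z=W[...,0],W[...,1],W[...,2]
    hsv=cv2.cvtColor(im,cv2.COLOR_RGB2HSV)
    # rod handle
    box=(x>.3)&(x<.75)&(y>.2)&(y<.42)
    m=box&(z>.075)&(z<.1)&(hsv[...,1]>120)&(hsv[...,0]<14)
    v,u=np.nonzero(m); P=W[m]; 
    r=cv2.minAreaRect((P[:,:2]*1000).astype(np.float32)); print(n,"handle",len(P),r,P[:,2].mean(), np.percentile(P[:,2],[10,50,90]))
    m=box&(z>.05)&(z<.1)&(hsv[...,1]<60); P=W[m]
    if len(P)>5: 
        c=P.mean(0);e=np.linalg.svd(P[:,:2]-c[:2])[2][0]; t=(P[:,:2]-c[:2])@e; print("shaft",len(P),c,e,c[:2]+e*t.min(),c[:2]+e*t.max())
    # case wood
    b2=(x>.55)&(x<1.05)&(y>-.25)&(y<.2)
    m=b2&(z>.04)&(z<.06)&(hsv[...,1]>100); P=W[m]; r=cv2.minAreaRect((P[:,:2]*1000).astype(np.float32)); print("case",len(P),r, cv2.boxPoints(r).round(0).tolist())
    m=b2&(z>.055)&(z<.105)&(hsv[...,1]<70); v,u=np.nonzero(m)
    o=np.argsort(W[m][:,0])
    print("bolt");[print(int(u[i]),int(v[i]),W[m][i].round(4)*1000) for i in o[::max(1,len(o)//70)]]
    m=b2&(z>.165)&(z<.3); P=W[m]; r=cv2.minAreaRect((P[:,:2]*1000).astype(np.float32)); print("shelf",len(P),r,cv2.boxPoints(r).round(0).tolist(),np.percentile(P[:,2],[5,95,100]))
E
```

```text
top handle 172 ((364.45751953125, 294.6997375488281), (16.232818603515625, 126.90314483642578), 88.33139038085938) 0.09002005276625188 [0.08383617 0.09000759 0.09519889]
shaft 188 [0.55183826 0.33724238 0.08036249] [-0.80282493 -0.59621484] [0.66401244 0.4205481 ] [0.38375435 0.21241552]
case 1181 ((711.1898803710938, -46.2957763671875), (207.1963653564453, 240.63792419433594), 80.5484619140625) [[575.0, -129.0], [813.0, -168.0], [847.0, 36.0], [610.0, 76.0]]
bolt
285 204 [ 568.  -146.5   83.1]
250 202 [572.4 -23.5  73.1]
249 201 [576.6 -20.   67.1]
252 200 [581.9 -30.8  57.5]
250 198 [586.5 -23.1  73.9]
252 197 [591.6 -30.3  65. ]
250 195 [598.1 -22.9  68.1]
253 195 [599.8 -33.8  59.2]
255 194 [602.2 -40.6  68.2]
276 195 [ 603.1 -116.3   55.3]
256 194 [604.2 -44.6  55.9]
255 193 [605.3 -40.4  71.4]
251 192 [607.6 -25.9  77.1]
217 191 [608.9  94.7  65. ]
219 190 [611.4  87.4  73.8]
252 190 [617.1 -29.6  62.9]
254 189 [621.  -36.7  62.4]
254 188 [624.4 -36.5  63.8]
253 187 [627.5 -32.8  66.3]
254 186 [631.8 -36.4  62.7]
252 185 [634.3 -29.   67.8]
252 184 [638.5 -29.   64.3]
251 184 [
[... 1201 characters left out ...]
 146 [776.3 -53.5  72.7]
265 146 [777.6 -71.5  70.3]
262 145 [779.8 -60.4  74.7]
265 145 [781.7 -71.5  68.4]
261 144 [783.  -56.7  76.1]
259 144 [783.5 -49.6  73.1]
259 143 [785.3 -49.3  80.2]
256 143 [787.2 -38.8  71.2]
258 142 [789.1 -45.6  79.2]
296 139 [ 804.7 -181.6   80.7]
295 140 [ 807.2 -180.8   56.9]
shelf 2821 ((711.7202758789062, -46.46928405761719), (248.53521728515625, 248.8330078125), 80.92609405517578) [[569.0, -150.0], [815.0, -189.0], [854.0, 57.0], [608.0, 96.0]] [0.18287155 0.26537958 0.27844767]<stdin>:9: RuntimeWarning: Mean of empty slice.
  ret = ret.dtype.type(ret / rcount)
Traceback (most recent call last):
IndexError: index -1 is out of bounds for axis 0 with size 0
```

```bash
python3 - <<'E'
from h import *
d=np.load("pics/top0.npz"); im=d["img"]
a=cv2.resize(im[140:208,235:275],None,fx=9,fy=8.5,interpolation=cv2.INTER_CUBIC)
d=np.load("pics/scene0.npz"); im=d["img"]
b=cv2.resize(im[205:263,245:290],None,fx=9,fy=10,interpolation=cv2.INTER_CUBIC)[:578]
a=a[:578]; b=b[:578]
cv2.imwrite("pics/bz.png",np.hstack([a,b])[:,:,::-1])
W=np.load("pics/top0.npz")["W"]; print((W[160:182:1,248:264,2]*1000).round(0).astype(int))
print((d["W"][205:263:1,258:276,2]*1000).round(0)[:45])
E
```

```text
[[                  47                   47                   43
                    48                   50                   46
                    51                   62                   54
                    66                   73                   65
                    80                   80                   72
                    49]
 [                  45                   48                   50
                    57                   49                   54
                    47                   52                   48
                    60                   67                   68
                    51                   57                   69
                    57]
 [-9223372036854775808                   50                   59
                    50                   56                   55
                    49                   49                   57
                    61                   68                   63
                    48                   51                   52
                    54]
 [                 189                  186          
[... 10214 characters left out ...]
. 186. 187. 185. 185. 186. 184.  67.  49.  47.
   50.  73.  73.  74.]
 [207.  49. 186. 184. 186. 187. 183. 184.  61.  66.  66.  68.  72.  76.
   70.  75.  74.  75.]
 [202. 186. 183. 182. 183.  51.  51.  53.  49.  72.  73.  71.  75.  73.
   73.  75.  71.  74.]
 [199. 182.  49.  51.  50.  51.  48.  72.  73.  73.  70.  73.  72.  71.
   74.  75.  75.  74.]
 [196.  47.  49.  47.  49.  52.  50.  68.  74.  72.  71.  75.  76.  74.
   74.  68.  71.  69.]
 [191.  50.  50.  48.  50.  52.  53.  68.  73.  73.  75.  74.  73.  71.
   64.  56.  62.  64.]
 [ 50.  48.  49.  49.  47.  47.  47.  62.  68.  71.  70.  62.  61.  66.
   64.  67.  62.  61.]]<stdin>:8: RuntimeWarning: invalid value encountered in cast
```

View pics/bz.png

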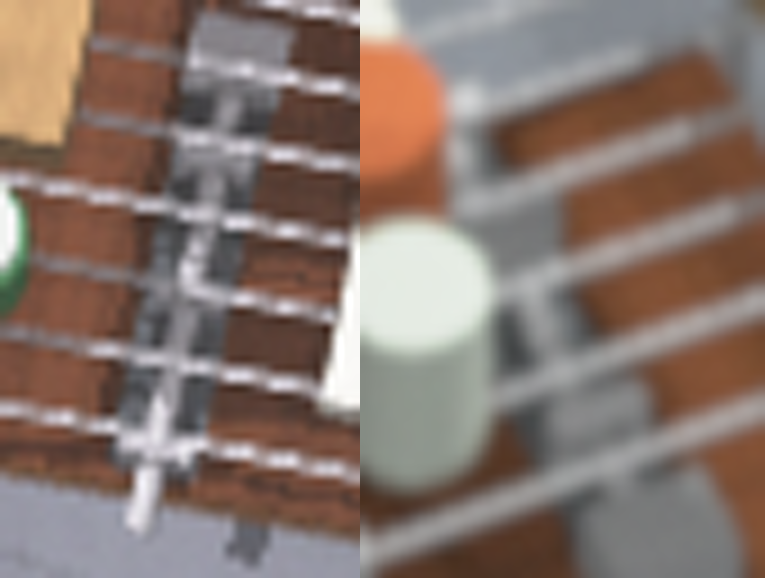

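In the scene view the tab's rear face is at (258–266, 224–231) under the wires. In the top view its edge is at (252–259, 174–176). Next I'll compute the positions.

```bash
python3 - <<'E'
from h import *
d=np.load("pics/scene0.npz"); W=d["W"]; im=d["img"]
yaw=-0.1625; F=np.array([.5925,-.0265]); ex=np.array([np.cos(yaw),np.sin(yaw)]); ey=np.array([-ex[1],ex[0]])
def loc(P): return np.c_[(P[:,:2]-F)@ex,(P[:,:2]-F)@ey,P[:,2]]*1000
# case in scene view
x,y,z=W[...,0],W[...,1],W[...,2]; hsv=cv2.cvtColor(im,cv2.COLOR_RGB2HSV)
for (r0,r1,c0,c1) in((222,233,255,267),(240,250,262,285)):
    m=np.zeros(z.shape,bool); m[r0:r1,c0:c1]=1; m&=(z>.07)&(z<.1); L=loc(W[m]); print(len(L),np.percentile(L,[2,20,50,80,98],axis=0).round(1))
    if r0==222:
      for lo,hi in((70,78),(78,86),(86,97)): q=L[(L[:,2]>lo)&(L[:,2]<hi)]; print(lo,q.mean(0).round(1),q.min(0).round(1),q.max(0).round(1))
b2=(x>.5)&(x<1.)&(y>-.25)&(y<.2)
m=b2&(z>.044)&(z<.053)&(hsv[...,1]>100); L=loc(W[m]); print("case",np.percentile(L,[0.5,99.5],axis=0))
m=b2&(z>.165)&(z<.3); L=loc(W[m]); print("shelf",np.percentile(L,[0.3,99.7],axis=0)); 
T=np.load("pics/top0.npz"); Wt=T["W"]; m=np.zeros(z.shape,bool); m[172:178,250:262]=1; m&=(Wt[...,2]>.078)&(Wt[...,2]<.1); L=loc(Wt[m]); print("toptab",L.round(1))
# bolt bar tip in front, bar pts
m=np.zeros(z.shape,bool); m[175:208,245:262]=1; m&=(Wt[...,2]>.06)&(Wt[...,2]<.075); L=loc(Wt[m]); print("bar",L[:,0].min(),np.median(L[:,1]))
# rod in scene
m=(x>.25)&(x<.8)&(y>.2)&(y<.45)&(z>.03)&(z<.13); u=np.nonzero(m); print("restpts",m.sum())
for n,WW,I in(("scene",W,im),("top",Wt,T["img"])):
    h=cv2.cvtColor(I,cv2.COLOR_RGB2HSV); zz=WW[...,2]
    m=(WW[...,0]>.25)&(WW[...,0]<.8)&(WW[...,1]>.25)&(WW[...,1]<.38)&(zz>.04)&(zz<.13)
    hd=m&(h[...,1]>135); P=WW[hd]; print(n,"hsv sat",np.percentile(h[m][:,1],[10,50,90]))
    for nm,k in(("handle",hd),("grey",m&(h[...,1]<70))):
        P=WW[k]
        if len(P)<5: continue
        print(nm,len(P),np.percentile(P,[1,50,99],axis=0).round(4).tolist())
        P=P[:,:2]; c=np.median(P,0); f=np.polyfit(P[:,0],P[:,1],1); print("fit y=",f)
E
```

```text
63 [[ 78.3 -17.3  70.8]
 [ 81.8 -11.4  74.5]
 [ 82.7  -2.9  82.8]
 [ 84.1   5.9  90.2]
 [ 86.1  10.3  94. ]]
70 [81.7 -1.7 73.6] [ 50.  -14.9  70.1] [86.2  9.7 77.9]
78 [82.8 -4.  82. ] [ 80.8 -17.4  78.4] [84.7 10.1 85.7]
86 [82.3 -3.6 90.5] [ 78.3 -17.8  86.2] [88.3 11.2 95.8]
46 [[136.6 -17.5  70.2]
 [139.3 -11.   71.6]
 [143.3  -3.   73.2]
 [149.    7.1  74.5]
 [150.   11.3  75.8]]
case [[  12.62761847 -107.38461393   44.43714591]
 [ 243.83866005   98.79366826   52.54011723]]
shelf [[   3.29210458 -126.86327826  170.21469596]
 [ 247.87298593  116.68578958  271.77075713]]
toptab [[ 76.9  11.8  88. ]
 [ 75.1  11.2  78.6]
 [ 74.2   7.7  86.8]
 [ 74.6   4.2  88.5]
 [ 75.1   0.7  89.4]
 [ 75.6  -2.7  90.5]
 [ 75.4  -6.2  95.2]
 [ 74.4 -10.4  85.9]
 [ 73.6 -13.7  93.3]]
bar -20.351404475979944 -1.11010409160509
restpts 1133
scene hsv sat [  9. 109. 149.]
handle 104 [[0.3029, 0.2814, 0.0806], [0.3591, 0.2878, 0.0886], [0.4294, 0.2998, 0.0921]]
fit y= [-0.04820351  0.30641895]
grey 168 [[0.3031, 0.27, 0.0442], [0.4914, 0.2859, 0.0799], [0.5779, 0.3098, 0.0994]]
fit y= [0.02834327 0.27315371]
top hsv sat [  9. 109. 138.]
handle 121 [[0.2976, 0.288, 0.0811], [0.3588, 0.2944, 0.0906], [0.4274, 0.3009, 0.0996]]
fit y= [-0.02415137  0.3032502 ]
grey 118 [[0.3078, 0.2859, 0.0578], [0.4973, 0.2913, 0.0839], [0.5703, 0.32, 0.0956]]
fit y= [-0.07305701  0.32864564]
```

```bash
python3 - <<'E'
from h import *
T={}
for n in("top","scene"):
    d=np.load(f"pics/{n}0.npz"); s={k:d[k] for k in("fx","fy","cx","cy","R","o")}; T[n]=s
    W=d["W"]; h=cv2.cvtColor(d["img"],cv2.COLOR_RGB2HSV)
    m=(W[...,0]>.25)&(W[...,0]<.8)&(W[...,1]>.25)&(W[...,1]<.38)&(W[...,2]>.06)&(W[...,2]<.13)&(h[...,1]>125)&(h[...,0]<13)
    l,lab,st,c=cv2.connectedComponentsWithStats(m.astype(np.uint8)); k=1+np.argmax(st[1:,4])
    v,u=np.nonzero(lab==k); P=np.array([plane(s,a,b,.089) for a,b in zip(u,v)]) 
    f=np.polyfit(P[:,0],P[:,1],1); print(n,len(u),P.mean(0),f,P[:,0].min(),P[:,0].max())
s=T["top"]; print("hook top",plane(s,160.8,198.3,.0845),"rear",plane(s,155,280,.091),"junc",plane(s,140+108/6,190+298/6,.0845))
s=T["scene"]; print("sc hook top",plane(s,260+490/7,115+392/7,.08),"tip",plane(s,260+475/7,115+445/7,.0415),"junc",plane(s,260+312/7,115+228/7,.0845))
q=manip.sense(); print(R.from_quat(q["tool_rot"]).as_matrix().round(3))
E
```

```text
top 9 [0.37883569 0.29739845 0.089     ] [0.03254171 0.28507049] 0.3655625485930873 0.38954968328348105Traceback (most recent call last):
  File "<stdin>", line 7, in <module>
    return _wrapfunc(a, 'argmax', axis=axis, out=out, **kwds)
    return bound(*args, **kwds)
ValueError: attempt to get argmax of an empty sequence
```

```bash
python3 - <<'E'
from h import *
T={}
for n in("top","scene"):
    d=np.load(f"pics/{n}0.npz"); s={k:d[k] for k in("fx","fy","cx","cy","R","o")}; T[n]=s
    W=d["W"]; h=cv2.cvtColor(d["img"],cv2.COLOR_RGB2HSV)
    m=(W[...,0]>.25)&(W[...,0]<.8)&(W[...,1]>.25)&(W[...,1]<.34)&(W[...,2]>.07)&(W[...,2]<.105)&(h[...,1]>120)
    P=W[m]; v,u=np.nonzero(m); print(n,len(P),h[m].mean(0)); P=np.array([plane(s,a,b,.089) for a,b in zip(u,v)]) 
    f=np.polyfit(P[:,0],P[:,1],1); print(n,len(u),P.mean(0),f,P[:,0].min(),P[:,0].max())
s=T["top"]; print("hook top",plane(s,160.8,198.3,.0845),"rear",plane(s,155,280,.091),"junc",plane(s,140+108/6,190+298/6,.0845))
s=T["scene"]; print("sc hook top",plane(s,260+490/7,115+392/7,.08),"tip",plane(s,260+475/7,115+445/7,.0415),"junc",plane(s,260+312/7,115+228/7,.0845))
q=manip.sense(); print(R.from_quat(q["tool_rot"]).as_matrix().round(3))
E
```

```text
top 197 [ 12.85279188 135.24873096 175.30964467]
top 197 [0.35999906 0.29464146 0.089     ] [-0.02641721  0.30415164] 0.2941541674340615 0.4275869810906596
scene 140 [ 14.9        142.70714286 141.22142857]
scene 140 [0.3632586 0.2874601 0.089    ] [-0.03738345  0.30103996] 0.29381743128119386 0.4332526094578789
hook top [0.57345615 0.28905442 0.0845    ] rear [0.2911465  0.29260046 0.091     ] junc [0.42885933 0.29092616 0.0845    ]
sc hook top [0.57915066 0.28835308 0.08      ] tip [0.57303457 0.29063413 0.0415    ] junc [0.43609982 0.29266833 0.0845    ]
[[-0.001  0.426 -0.905]
 [ 0.002 -0.905 -0.426]
 [-1.    -0.002 -0.   ]]
```

```bash
python3 -m crank '[0.6,25,45,30,-0.05, 0.6,55,100,40,-0.1, 0.6,85,155,40,-0.15, 0.6,115,210,40,-0.2, 0.6,140,265,40,-0.25, 0.6,155,320,40,-0.3, 0.6,165,375,40,-0.35, 0.6,170,430,40,-0.4, 0.6,175,485,40,-0.465, 0.6,175,540,40,-0.465]' 80
```

```text
t: 1.35
tcp_pos: [0.4411, -0.0237, 0.2962]
tool_rot: [0.707, -0.009, -0.707, -0.009]
force: [1.1, -0.4, 0.3]
finger_gap: 0.599
```

```bash
python3 -m crank '[0.6,-10,55,-10,0, 0.6,-20,110,-20,0, 0.6,-32,165,-40,0, 0.6,-44,220,-60,0, 0.6,-54,275,-80,0, 0.6,-59,317,-106,0, 0.6,-59,317,-126,0, 0.6,-59,317,-126,0]'; python3 - <<'E'
from h import *
s=cam("top"); c=cam("scene")
a=cv2.resize(s["img"][180:290,120:200],None,fx=5,fy=5,interpolation=cv2.INTER_CUBIC);b=cv2.resize(c["img"][100:200,250:340],None,fx=4.4,fy=5.5,interpolation=cv2.INTER_CUBIC)
cv2.imwrite("pics/above.png",np.hstack([a,b])[:,:,::-1])
q=manip.sense();M=R.from_quat(q["tool_rot"]).as_matrix();print(q["tcp_pos"],q["q"],np.arctan2(M[1,1],M[0,1]))
E
```

```text
t: 2.35
tcp_pos: [0.3806, 0.2915, 0.1689]
tool_rot: [-0.706, 0.009, 0.708, 0.008]
force: [-0.5, -0.2, 0.1]
finger_gap: 0.599
[0.38219791 0.29132163 0.17045911] [ 4.18227152e-01  4.72591260e-01  1.87319020e+00 -6.96561878e-05
  7.96131362e-01  2.01458601e+00] -1.5963101016390249
```

View pics/above.png

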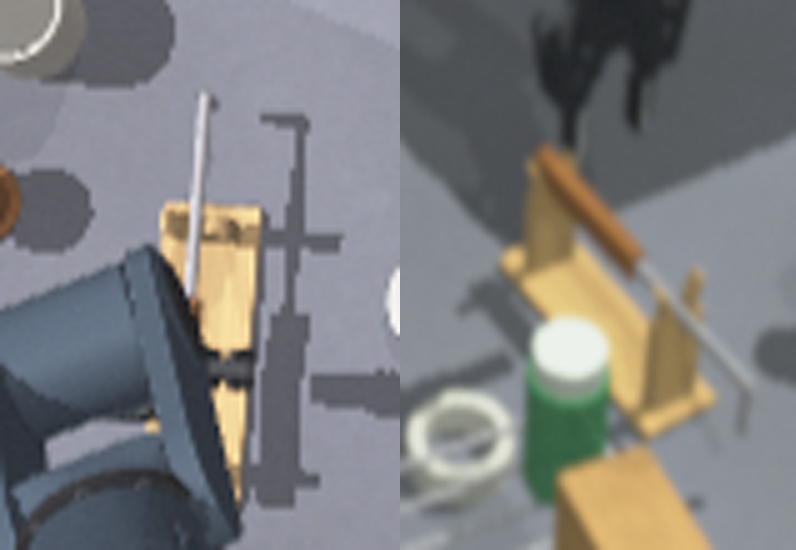

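The fingers straddle the handle, above the middle of the rest. Next I'll descend and close.

```bash
python3 -m crank '[0.6,0,0,-40,0, 0.6,0,0,-70,0, 0.6,0,0,-84,0, 0.6,0,0,-84,0, 0.6,0,0,-84,0]'; python3 -m crank '[0.3,0,0,0,0, 0.12,0,0,0,0, 0,0,0,0,0, 0,0,0,0,0, 0,0,0,0,0,0,0,0,0,0]' 90;python3 - <<'E'
from h import *
c=cam("scene")
cv2.imwrite("pics/grasp.png",cv2.resize(c["img"][100:200,250:340],None,fx=6,fy=6,interpolation=cv2.INTER_CUBIC)[:,:,::-1])
E
```

```text
t: 3.08
tcp_pos: [0.383, 0.2917, 0.0873]
tool_rot: [0.708, -0.009, -0.706, -0.009]
force: [0.6, -0.2, 0.1]
finger_gap: 0.601
t: 3.82
tcp_pos: [0.3826, 0.2918, 0.0873]
tool_rot: [0.708, -0.008, -0.706, -0.009]
force: [-0.1, -0.8, 5.5]
finger_gap: 0.169
```

View pics/grasp.png

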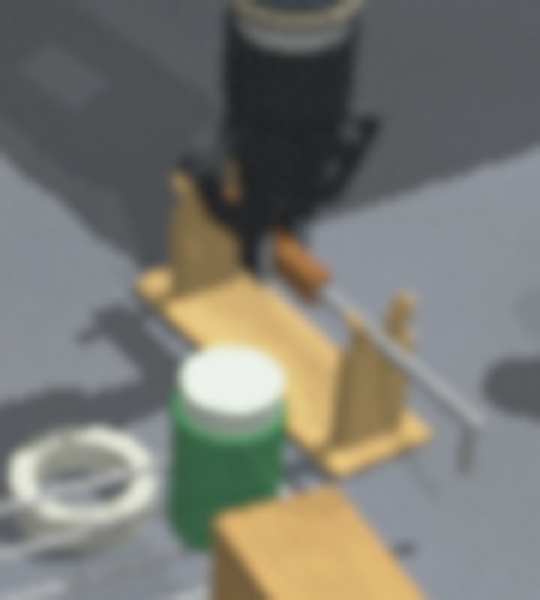

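The handle is gripped: the gap reads 0.169, about 14 to 16 mm. Next I'll lift straight up by 65 mm.

```bash
python3 -m crank '[0,0,0,10,0, 0,0,0,25,0, 0,0,0,45,0, 0,0,0,65,0, 0,0,0,65,0,0,0,0,65,0]' ;python3 - <<'E'
from h import *
c=cam("scene");s=cam("top")
a=cv2.resize(s["img"][180:290,120:200],None,fx=5,fy=5,interpolation=cv2.INTER_CUBIC);b=cv2.resize(c["img"][100:200,250:340],None,fx=4.4,fy=5.5,interpolation=cv2.INTER_CUBIC)
cv2.imwrite("pics/lift.png",np.hstack([a,b])[:,:,::-1])
q=manip.sense(); print(q["tcp_pos"],q["force"],q["ft_torque"])
for n,s in(("top",s),("scene",c)):
    W=cloud(s);h=cv2.cvtColor(s["img"],cv2.COLOR_RGB2HSV)
    m=(W[...,0]>.45)&(W[...,0]<.65)&(W[...,1]>.24)&(W[...,1]<.34)&(W[...,2]>.09)&(W[...,2]<.2)
    P=W[m]; print(n,len(P),P.max(0),np.polyfit(P[:,0],P[:,2],1),np.polyfit(P[:,0],P[:,1],1),P[:,2].min(),P[P[:,0]>.57].mean(0))
E
```

```text
t: 4.62
tcp_pos: [0.3817, 0.2914, 0.1511]
tool_rot: [-0.707, 0.009, 0.707, 0.009]
force: [0.6, 0.2, -1.9]
finger_gap: 0.171
[0.38150495 0.29122438 0.15058014] [ 0.44502817  0.32960282 -1.47474353] [ 0.00678453 -0.01987128  0.01205055]
top 129 [0.57139986 0.31340649 0.15467089] [0.12014888 0.07549868] [-0.0442584   0.31225504] 0.0902579310930034 [0.57119722 0.2844967  0.12119808]
scene 133 [0.57517996 0.30720687 0.14894414] [0.04717879 0.10719949] [-0.03277379  0.30237461] 0.09007364730734413 [0.57298635 0.28411867 0.12800077]
```

View pics/lift.png

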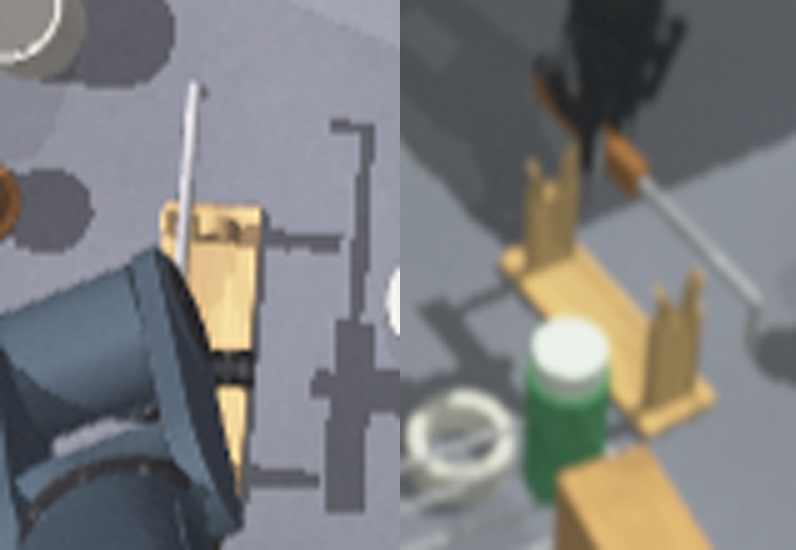

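The rod hangs level and clear of the forks. Next I'll swing it to the front of the shelf.

```bash
python3 -m crank '[0,0,-35,0,-0.03, 0,0,-85,0,-0.08, 0,0,-135,0,-0.137, 0,0,-185,0,-0.137, 0,2,-235,0,-0.137, 0,5,-270,0,-0.137, 0,8,-288,0,-0.137, 0,8,-288,0,-0.137,0,8,-288,0,-0.137]' ;python3 - <<'E'
from h import *
c=cam("scene");s=cam("top")
a=cv2.resize(s["img"][120:240,200:300],None,fx=4,fy=4.5,interpolation=cv2.INTER_CUBIC);b=cv2.resize(c["img"][150:270,200:290],None,fx=4.4,fy=4.5,interpolation=cv2.INTER_CUBIC)
cv2.imwrite("pics/pre.png",np.hstack([a,b])[:,:,::-1])
q=manip.sense(); print(q["tcp_pos"],q["force"],q["ft_torque"],q["q"])
F=np.array([.5925,-.0265]);ex=np.array([np.cos(-.1625),np.sin(-.1625)]);ey=np.array([-ex[1],ex[0]])
for n,s in(("top",s),("scene",c)):
    W=cloud(s)
    m=(W[...,0]>.45)&(W[...,0]<.585)&(W[...,1]>-.06)&(W[...,1]<.03)&(W[...,2]>.085)&(W[...,2]<.17)
    P=W[m]; L=np.c_[(P[:,:2]-F)@ex,(P[:,:2]-F)@ey,P[:,2]]*1000
    print(n,len(P),L.max(0),L.min(0)); k=L[:,0]<-25; k&=L[:,2]>135; print(np.polyfit(L[k,0],L[k,2],1),np.polyfit(L[k,0],L[k,1],1)); print(np.median(L[L[:,0]>-18],axis=0))
E
```

```text
t: 5.85
tcp_pos: [0.3895, 0.0041, 0.151]
tool_rot: [-0.704, 0.057, 0.705, 0.057]
force: [0.3, 1.0, -1.4]
finger_gap: 0.171
[0.38956535 0.00438002 0.15110856] [ 0.0326594   0.39116277 -0.84505141] [ 0.05083391  0.0286724  -0.02564426] [-2.77745155e-01  4.26903958e-01  2.10621666e+00  1.68863720e-04
  6.09609754e-01  1.45379709e+00]
top 103 [-15.4214356    3.32844623 154.74431489] [-144.21859731   -5.72728903  133.03893553]
[1.41640091e-02 1.46971314e+02] [ 0.00413691 -0.75034045]
[-15.53322465  -0.89294619 143.98085352]
scene 110 [ -9.1302911    0.79653046 149.26051571] [-142.73907746   -8.96333644  109.44509812]
[-3.51448945e-03  1.44564978e+02] [ 0.00559213 -4.52839586]
[-12.27846632  -5.52879066 125.34888096]
```

View pics/pre.png

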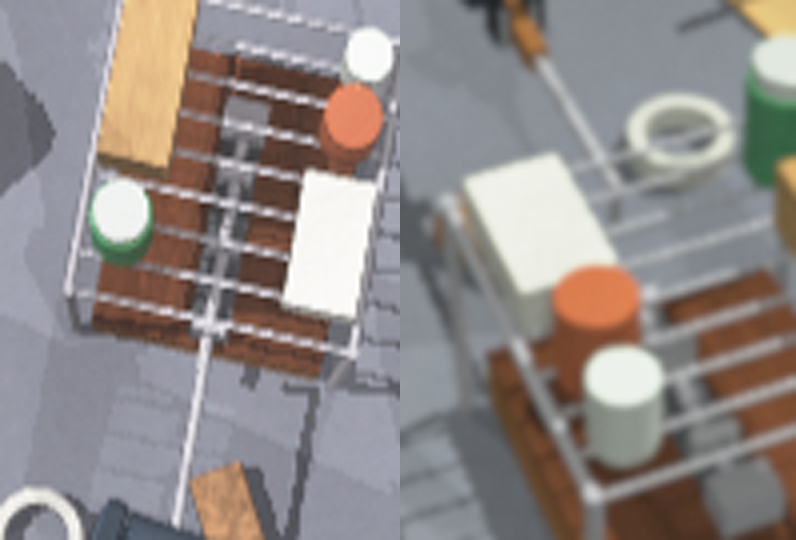

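The rod is in line with the bolt in both views, level, with the hook tip about 13 mm above the tab's top. Next I'll go in 109 mm over the tab and then look.

```bash
python3 -m crank '[0,15,-2.5,0,0, 0,30,-5,0,0, 0,45,-7.4,0,0, 0,60,-9.8,0,0, 0,75,-12.3,0,0, 0,90,-14.7,0,0, 0,107.5,-17.6,0,0, 0,107.5,-17.6,0,0, 0,107.5,-17.6,0,0]' ;python3 - <<'E'
from h import *
c=cam("scene");s=cam("top")
a=cv2.resize(s["img"][120:240,200:300],None,fx=4,fy=4.5,interpolation=cv2.INTER_CUBIC);b=cv2.resize(c["img"][190:270,230:300],None,fx=5.7,fy=6.75,interpolation=cv2.INTER_CUBIC)
cv2.imwrite("pics/over.png",np.hstack([a,b])[:,:,::-1])
q=manip.sense(); print(q["tcp_pos"],q["force"],q["ft_torque"])
F=np.array([.5925,-.0265]);ex=np.array([np.cos(-.1625),np.sin(-.1625)]);ey=np.array([-ex[1],ex[0]])
for n,s in(("top",s),("scene",c)):
    W=cloud(s); L=np.stack([(W[...,:2]-F)@ex,(W[...,:2]-F)@ey,W[...,2]],-1)*1000
    m=(L[...,0]>60)&(L[...,0]<120)&(abs(L[...,1]+2)<13)&(L[...,2]>98)&(L[...,2]<165)
    P=L[m]; print(n,len(P),P.max(0),P.min(0),np.median(P,0))
    m=(L[...,0]>60)&(L[...,0]<110)&(abs(L[...,1]+2)<18)&(L[...,2]>80)&(L[...,2]<96);P=L[m]; print(len(P),np.median(P,0))
E
```

```text
t: 7.08
tcp_pos: [0.4967, -0.0139, 0.151]
tool_rot: [-0.704, 0.057, 0.705, 0.057]
force: [-0.5, 0.3, -1.5]
finger_gap: 0.169
[ 0.49650374 -0.01379406  0.1511318 ] [-0.18949301  0.72037003 -1.36754869] [-0.01071426  0.04969244 -0.00267587]
top 24 [ 93.44876944   2.813187   149.33423961] [ 60.19067215  -5.96557966 137.89820385] [ 78.44911775  -1.58518027 146.24821217]
6 [75.01100772  5.91926998 84.65881108]
scene 50 [100.00721676   0.49061863 147.66927643] [ 61.05423332  -8.86975915 108.65413882] [ 92.0950967   -5.65441466 141.98943242]
36 [83.3894284  -6.08948983 87.57724506]
```

View pics/over.png

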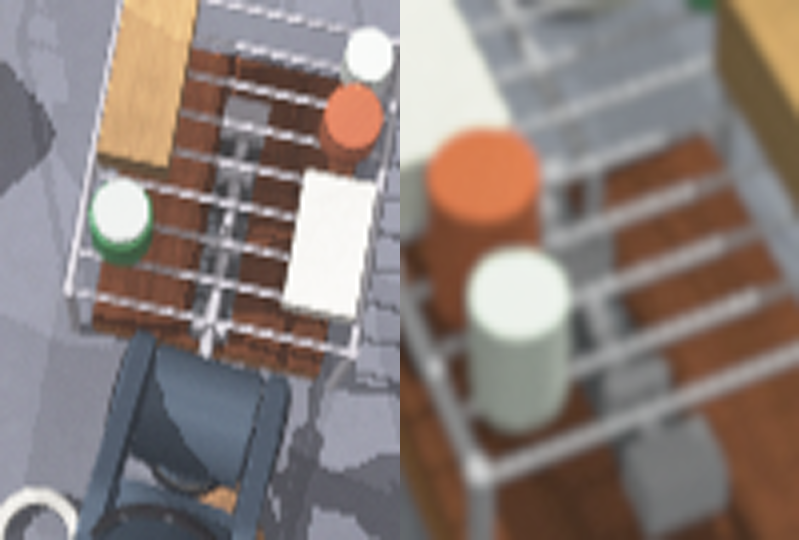

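In the scene view the far edge of the prong is at about 100 mm and the tab's rear face at about 83 mm. The prong therefore stands about 7 to 8 mm behind the tab, so I'll lower it.

```bash
python3 -m crank '[0,0,0,-8,0, 0,0,0,-16,0, 0,0,0,-16,0]'; python3 -m crank '[0,0,0,-5,0, 0,0,0,-10,0, 0,0,0,-15,0, 0,0,0,-15,0,0,0,0,-15,0]' ;python3 - <<'E'
from h import *
c=cam("scene")
b=cv2.resize(c["img"][190:270,230:300],None,fx=7,fy=7,interpolation=cv2.INTER_CUBIC)
cv2.imwrite("pics/low.png",b[:,:,::-1])
q=manip.sense(); print(q["tcp_pos"],q["force"],q["ft_torque"])
E
```

```text
t: 7.55
tcp_pos: [0.4968, -0.0139, 0.1344]
tool_rot: [-0.704, 0.057, 0.706, 0.057]
force: [0.2, -0.3, -1.6]
finger_gap: 0.174
t: 8.18
tcp_pos: [0.4977, -0.0141, 0.1203]
tool_rot: [0.705, -0.057, -0.705, -0.057]
force: [-0.1, -0.3, -1.6]
finger_gap: 0.17
[ 0.49774731 -0.01411426  0.12040564] [-0.54175831 -0.00871511 -1.6219921 ] [0.0395769  0.05566852 0.04306106]
```

View pics/low.png

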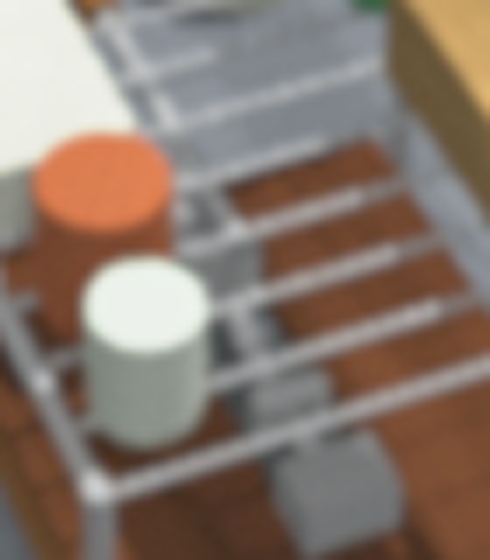

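```bash
python3 -m crank '[0,-2,0.3,0,0, 0,-4,0.65,0,0, 0,-6,1,0,0]'; for i in 1; do python3 -m crank '[0,-1.5,0.25,0,0, 0,-3,0.5,0,0]'; done; python3 -m crank '[0,-1.5,0.25,0,0, 0,-3,0.5,0,0]'; python3 -m crank '[0,-1.5,0.25,0,0, 0,-3,0.5,0,0]'
```

```text
t: 8.6
tcp_pos: [0.4916, -0.0131, 0.1204]
tool_rot: [0.705, -0.057, -0.705, -0.057]
force: [2.1, 0.1, -3.1]
finger_gap: 0.17
t: 8.85
tcp_pos: [0.4911, -0.0132, 0.1207]
tool_rot: [0.707, -0.058, -0.703, -0.057]
force: [6.3, -0.5, -4.6]
finger_gap: 0.171
t: 9.1
tcp_pos: [0.4883, -0.0128, 0.1207]
tool_rot: [0.707, -0.058, -0.703, -0.057]
force: [5.9, -0.8, -4.2]
finger_gap: 0.173
t: 9.35
tcp_pos: [0.4853, -0.0123, 0.1206]
tool_rot: [0.707, -0.058, -0.703, -0.057]
force: [5.3, -0.5, -5.1]
finger_gap: 0.172
```

Contact and drag are felt at about 6 N. The bolt has moved about 6 mm.

```bash
python3 -m crank '[0,-2,0.3,0,0, 0,-4,0.65,0,0, 0,-6,1,0,0,0,-8,1.3,0,0]';  python3 -m crank '[0,-1.5,0.25,0,0, 0,-3,0.5,0,0,0,-4.5,0.75,0,0,0,-6,1,0,0]'; python3 - <<'E'
from h import *
q=manip.sense(); print(q["tcp_pos"],q["force"],q["ft_torque"])
E
```

```text
t: 9.85
tcp_pos: [0.4774, -0.011, 0.1206]
tool_rot: [0.707, -0.058, -0.703, -0.057]
force: [5.8, 0.0, -5.2]
finger_gap: 0.166
t: 10.35
tcp_pos: [0.4714, -0.01, 0.1206]
tool_rot: [0.707, -0.058, -0.703, -0.057]
force: [7.2, 0.7, -4.6]
finger_gap: 0.17
[ 0.47137526 -0.00997456  0.1206361 ] [ 7.18421789  0.70496789 -4.61346486] [ 0.12534494 -0.56853021  0.14521236]
```

```bash
python3 -m crank '[0,-1.5,0.25,0,0, 0,-3,0.5,0,0,0,-4.5,0.75,0,0]';for k in 1; do python3 -m crank '[0,-1,0.15,0,0, 0,-2,0.3,0,0]'; done;  python3 -m crank '[0,-1,0.15,0,0, 0,-2,0.35,0,0]' | sed -n 1,4p
```

```text
t: 10.72
tcp_pos: [0.4669, -0.0093, 0.1206]
tool_rot: [0.707, -0.058, -0.703, -0.057]
force: [6.9, -0.0, -4.5]
finger_gap: 0.169
t: 10.98
tcp_pos: [0.4649, -0.0089, 0.1206]
tool_rot: [0.707, -0.058, -0.703, -0.057]
force: [5.6, -0.7, -4.1]
finger_gap: 0.17
t: 11.22
tcp_pos: [0.4629, -0.0086, 0.1206]
tool_rot: [0.707, -0.058, -0.703, -0.057]
force: [5.6, -0.1, -4.5]
```

```bash
python3 -m crank '[0,-1,0.15,0,0, 0,-2,0.3,0,0]'
```

```text
t: 11.48
tcp_pos: [0.4609, -0.0083, 0.1206]
tool_rot: [0.707, -0.058, -0.703, -0.057]
force: [6.5, -0.1, -4.5]
finger_gap: 0.171
```

```bash
python3 -m crank '[0,-1,0.15,0,0]'
```

```text
t: 11.6
tcp_pos: [0.4599, -0.0082, 0.1206]
tool_rot: [0.707, -0.058, -0.703, -0.057]
force: [6.0, -0.7, -5.2]
finger_gap: 0.169
```

```bash
python3 -m crank '[0,-1,0.15,0,0, 0,-1,0.15,0,0]'
```

```text
t: 11.85
tcp_pos: [0.4587, -0.008, 0.1206]
tool_rot: [0.707, -0.058, -0.703, -0.057]
force: [5.4, -0.1, -5.0]
finger_gap: 0.17
```

```bash
python3 -m crank '[0,-1,0.2,0,0, 0,-1,0.2,0,0]'
```

```text
t: 12.1
tcp_pos: [0.4578, -0.0078, 0.1206]
tool_rot: [0.707, -0.058, -0.703, -0.057]
force: [6.1, -0.3, -4.5]
finger_gap: 0.174
```

```bash
python3 -m crank '[0,-1,0.15,0,0, 0,-1,0.15,0,0]'
```

```text
t: 12.35
tcp_pos: [0.4568, -0.0076, 0.1206]
tool_rot: [0.707, -0.058, -0.703, -0.057]
force: [6.4, -0.2, -4.6]
finger_gap: 0.172
```

```bash
python3 -m crank '[0,-1,0.15,0,0, 0,-1,0.15,0,0]'
```

```text
t: 12.6
tcp_pos: [0.4558, -0.0075, 0.1207]
tool_rot: [0.707, -0.058, -0.703, -0.057]
force: [6.2, -0.9, -3.7]
finger_gap: 0.175
```

```bash
python3 -m crank '[0,-1,0.15,0,0]';python3 -m crank '[0,-1,0.15,0,0,0,-1,0.15,0,0]'
```

```text
t: 12.72
tcp_pos: [0.455, -0.0074, 0.1206]
tool_rot: [0.707, -0.058, -0.703, -0.057]
force: [5.4, -0.2, -4.8]
finger_gap: 0.172
t: 12.98
tcp_pos: [0.4537, -0.0072, 0.1206]
tool_rot: [0.707, -0.058, -0.703, -0.057]
force: [5.6, -0.2, -5.0]
finger_gap: 0.169
```

```bash
python3 -m crank '[0,-1,0.2,0,0]';python3 -m crank '[0,-1,0.15,0,0,0,-1,0.15,0,0]'
```

```text
t: 13.1
tcp_pos: [0.453, -0.007, 0.1207]
tool_rot: [0.707, -0.058, -0.703, -0.057]
force: [6.1, -0.1, -4.4]
finger_gap: 0.17
t: 13.35
tcp_pos: [0.4518, -0.0068, 0.1206]
tool_rot: [0.707, -0.058, -0.703, -0.057]
force: [5.7, 0.4, -4.4]
finger_gap: 0.171
```

```bash
python3 -m crank '[0,-1,0.15,0,0]';python3 -m crank '[0,-1,0.15,0,0,0,-1,0.15,0,0]'
```

```text
t: 13.48
tcp_pos: [0.451, -0.0067, 0.1207]
tool_rot: [0.707, -0.058, -0.703, -0.057]
force: [6.2, -1.7, -3.9]
finger_gap: 0.171
t: 13.72
tcp_pos: [0.4504, -0.0067, 0.1207]
tool_rot: [0.707, -0.058, -0.702, -0.057]
force: [7.0, -0.6, -5.1]
finger_gap: 0.169
```

```bash
python3 -m crank '[0,-0.5,0.1,0,0,0,-0.5,0.1,0,0]'; python3 -c "
from h import *
print(manip.sense()['ft_torque'])"
```

```text
t: 13.98
tcp_pos: [0.4504, -0.0067, 0.1207]
tool_rot: [0.708, -0.058, -0.702, -0.057]
force: [8.6, -1.0, -6.0]
finger_gap: 0.17
[ 0.09318039 -0.6558319   0.20928808]
```

```bash
python3 -m crank '[0,-0.5,0.1,0,0,0,-0.5,0.1,0,0]'; python3 -c "
from h import *
print(manip.sense()['ft_torque'])"
```

```text
t: 14.22
tcp_pos: [0.4504, -0.0067, 0.1208]
tool_rot: [0.708, -0.058, -0.702, -0.057]
force: [8.5, -0.9, -5.8]
finger_gap: 0.175
[ 0.07475818 -0.72546558  0.14718426]
```

The TCP stays at 0.4504 while the force climbs from 6 to 8.5 N. I'll advance 1 mm more to confirm.

```bash
python3 -m crank '[0,-0.5,0.1,0,0,0,-1,0.15,0,0,0,-1,0.15,0,0]'; python3 - <<'E'
from h import *
c=cam("scene")
cv2.imwrite("pics/stop.png",cv2.resize(c["img"][180:270,220:300],None,fx=6.5,fy=6.5,interpolation=cv2.INTER_CUBIC)[:,:,::-1])
print(manip.sense()['force'])
F=np.array([.5925,-.0265]);ex=np.array([np.cos(-.1625),np.sin(-.1625)]);ey=np.array([-ex[1],ex[0]])
for n,s in(("scene",c),("top",cam("top"))):
    W=cloud(s); L=np.stack([(W[...,:2]-F)@ex,(W[...,:2]-F)@ey,W[...,2]],-1)*1000
    m=(L[...,0]>10)&(L[...,0]<100)&(abs(L[...,1]+2)<18)&(L[...,2]>78)&(L[...,2]<97);P=L[m]; print(n,len(P),np.median(P,0))
    m=(L[...,0]<5)&(L[...,0]>-120)&(abs(L[...,1]+2)<8)&(L[...,2]>56)&(L[...,2]<76);P=L[m]; print("bar front",len(P),P.min(0) if len(P) else 0)
E
```

```text
t: 14.6
tcp_pos: [0.4503, -0.0068, 0.1209]
tool_rot: [0.709, -0.058, -0.701, -0.057]
force: [9.7, -0.6, -7.7]
finger_gap: 0.172
[ 9.8658924  -1.00221381 -6.90663249]
scene 19 [45.01734908 -4.32588397 86.30435749]
bar front 4 [-58.0232658    0.13687245  62.2494081 ]
top 14 [34.30199937 -1.88017187 86.46704487]
bar front 17 [-59.90971057  -6.75519276  58.50598168]
```

View pics/stop.png

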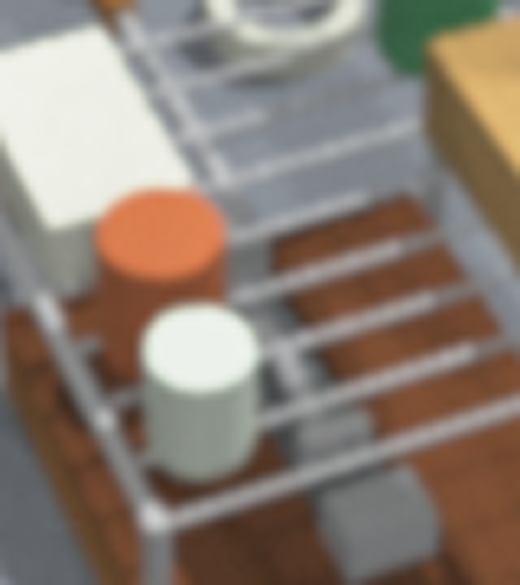

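The stop is confirmed. The TCP stood still while the force rose from 6 to 10 N, and both views put the bolt about 40 mm back. Next I'll ease forward and lift the hook off.

```bash
python3 -m crank '[0,2,-0.3,0,0,0,4,-0.65,0,0,0,7,-1.1,0,0,0,10,-1.6,0,0,0,12,-1.95,0,0,0,12,-1.95,0,0]'; python3 - <<'E'
from h import *
c=cam("scene")
print(manip.sense()['force'])
F=np.array([.5925,-.0265]);ex=np.array([np.cos(-.1625),np.sin(-.1625)]);ey=np.array([-ex[1],ex[0]])
for n,s in(("scene",c),("top",cam("top"))):
    W=cloud(s); L=np.stack([(W[...,:2]-F)@ex,(W[...,:2]-F)@ey,W[...,2]],-1)*1000
    m=(L[...,0]>10)&(L[...,0]<41 if n=="top" else L[...,0]<100)&(abs(L[...,1]+2)<18)&(L[...,2]>78)&(L[...,2]<97);P=L[m]; print(n,len(P),np.median(P,0))
    m=(L[...,0]<55)&(L[...,0]>-80)&(abs(L[...,1]+2)<8)&(L[...,2]>104)&(L[...,2]<130);P=L[m]; print("shaft",len(P),P.max(0),np.polyfit(P[:,0],P[:,2],1))
E
```

```text
t: 15.45
tcp_pos: [0.4567, -0.0073, 0.1201]
tool_rot: [-0.704, 0.057, 0.705, 0.057]
force: [-0.4, -0.7, -1.0]
finger_gap: 0.176
[ 0.54786224 -0.05265517 -1.81706318]
scene 25 [51.03684055 -6.2383185  86.3405936 ]
shaft 85 [ 54.91236735  -0.35196899 118.77403998] [-1.23183917e-03  1.14112445e+02]
top 12 [35.67169229  3.96755512 89.51450318]
shaft 84 [ 52.50133104   2.59208947 125.86552086] [-9.72889477e-03  1.14668086e+02]
```

```bash
python3 -m crank '[0,0,0,6,0,0,0,0,14,0,0,0,0,22,0,0,0,0,31,0,0,0,0,31,0]'; python3 - <<'E'
from h import *
q=manip.sense();M=R.from_quat(q["tool_rot"]).as_matrix();print(q["tcp_pos"],q["force"],np.arctan2(M[1,1],M[0,1]))
F=np.array([.5925,-.0265]);ex=np.array([np.cos(-.1625),np.sin(-.1625)]);ey=np.array([-ex[1],ex[0]])
s=cam("scene")
W=cloud(s); L=np.stack([(W[...,:2]-F)@ex,(W[...,:2]-F)@ey,W[...,2]],-1)*1000
m=(L[...,0]>10)&(L[...,0]<100)&(abs(L[...,1]+2)<18)&(L[...,2]>78)&(L[...,2]<96);P=L[m]; print(len(P),np.median(P,0))
m=(L[...,0]<80)&(L[...,0]>-80)&(abs(L[...,1]+2)<10)&(L[...,2]>104)&(L[...,2]<165);P=L[m]; print("shaft",len(P),P.max(0),P.min(0),np.polyfit(P[:,0],P[:,2],1))
cv2.imwrite("pics/up.png",cv2.resize(s["img"][180:270,220:300],None,fx=6.5,fy=6.5,interpolation=cv2.INTER_CUBIC)[:,:,::-1])
E
```

```text
t: 16.18
tcp_pos: [0.4577, -0.0076, 0.1522]
tool_rot: [0.706, -0.057, -0.704, -0.057]
force: [-0.6, 0.0, -0.9]
finger_gap: 0.171
[ 0.45765191 -0.00756012  0.15223726] [-0.58733149  0.0273693  -0.91817948] -1.7329243148959264
18 [42.00273155 -0.21940457 84.89859962]
shaft 121 [ 60.0550613    0.57707104 151.18484153] [-79.4640108   -9.62671952 109.47423429] [-1.18284926e-01  1.42564400e+02]
```

View pics/up.png

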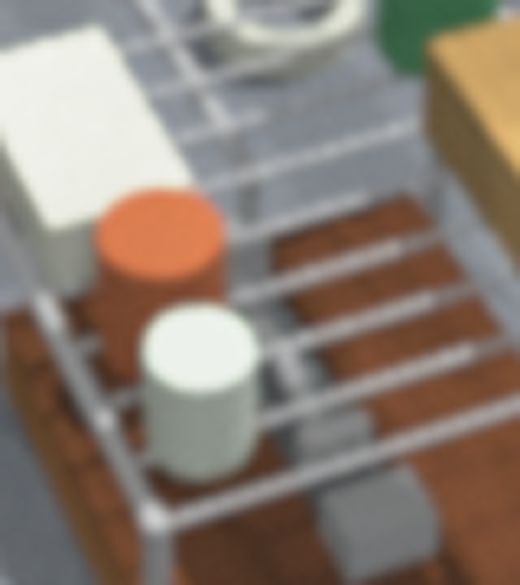

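The hook is clear of the tab, with its tip at about 109 mm. Next I'll withdraw and swing back to above the rest.

```bash
python3 -m crank '[0,-15,2.5,0,0, 0,-32,5.2,0,0, 0,-50,8.1,0,0, 0,-67,11,0,0, 0,-67,11,0,0,0,-67,11,0,0]'; python3 -m crank '[0,-3,35,0,0.02, 0,-8,85,0,0.04, 0,-8,135,0,0.06, 0,-8,185,0,0.08, 0,-8,235,0,0.1, 0,-8,270,0,0.12, 0,-8,288,0,0.137, 0,-8,288,0,0.137, 0,-8,288,0,0.137]'; python3 - <<'E'
from h import *
q=manip.sense();M=R.from_quat(q["tool_rot"]).as_matrix();print(q["tcp_pos"],q["force"],np.arctan2(M[1,1],M[0,1]))
E
```

```text
t: 16.98
tcp_pos: [0.3907, 0.0034, 0.1513]
tool_rot: [0.705, -0.057, -0.704, -0.057]
force: [0.5, -0.2, -2.0]
finger_gap: 0.17
t: 18.1
tcp_pos: [0.3819, 0.2904, 0.1511]
tool_rot: [-0.707, 0.01, 0.707, 0.009]
force: [-0.5, 0.2, -1.0]
finger_gap: 0.174
[0.3819293  0.29043883 0.15109594] [-0.48143     0.21669736 -0.95883217] -1.5969631684735435
```

```bash
python3 -m crank '[0,0.5,1.2,0,0,0,0.5,1.2,0,0]'; python3 - <<'E'
from h import *
c=cam("scene");s=cam("top")
a=cv2.resize(s["img"][180:290,120:200],None,fx=5,fy=5,interpolation=cv2.INTER_CUBIC);b=cv2.resize(c["img"][100:200,250:340],None,fx=4.4,fy=5.5,interpolation=cv2.INTER_CUBIC)
cv2.imwrite("pics/back.png",np.hstack([a,b])[:,:,::-1])
q=manip.sense(); print(q["tcp_pos"],q["force"],q["ft_torque"])
for n,s in(("top",s),("scene",c)):
    W=cloud(s)
    m=(W[...,0]>.43)&(W[...,0]<.65)&(W[...,1]>.265)&(W[...,1]<.32)&(W[...,2]>.132)&(W[...,2]<.16)
    P=W[m]; print(n,len(P),P.max(0),np.polyfit(P[:,0],P[:,2],1),np.polyfit(P[:,0],P[:,1],1))
E
```

```text
t: 18.35
tcp_pos: [0.3829, 0.292, 0.1513]
tool_rot: [-0.707, 0.009, 0.707, 0.009]
force: [0.3, 0.4, -1.8]
finger_gap: 0.171
[0.38276302 0.29224538 0.1513579 ] [ 0.01775591  0.60586997 -1.82704788] [-0.0482963   0.03171215  0.00493071]
top 103 [0.57306934 0.29483166 0.15732895] [-0.02158802  0.1575258 ] [-0.01815907  0.29887222]
scene 116 [0.57705998 0.29485425 0.15580948] [-0.03538498  0.16235058] [-0.01989049  0.29537764]
```

View pics/back.png

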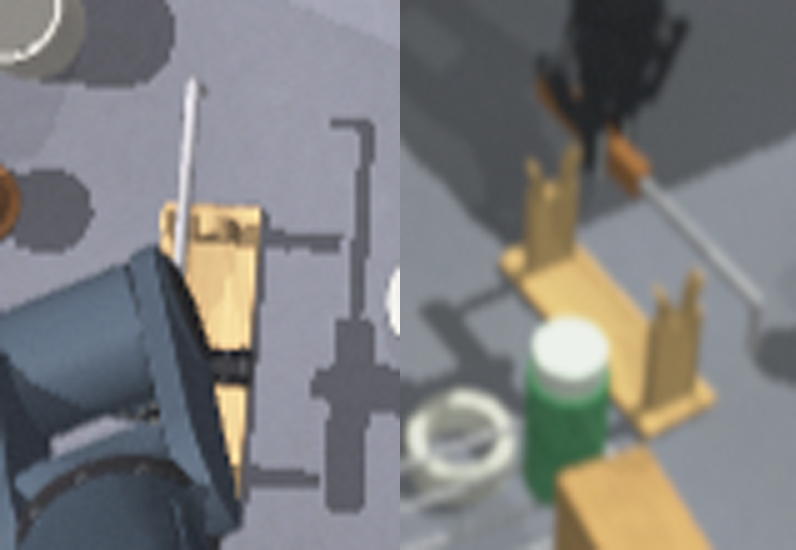

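The view matches the lift pose to within a pixel. Next I'll lower the rod into the forks.

```bash
python3 -m crank '[0,-0.5,-0.4,-20,0, 0,-0.5,-0.4,-36,0, 0,-0.5,-0.4,-48,0, 0,-0.5,-0.4,-54,0,0,-0.5,-0.4,-54,0]'; python3 -m crank '[0,0,0,-4,0, 0,0,0,-8,0,0,0,0,-10,0,0,0,0,-10,0]'
```

```text
t: 19.08
tcp_pos: [0.382, 0.2923, 0.097]
tool_rot: [-0.707, 0.009, 0.707, 0.009]
force: [-0.3, 0.1, -1.1]
finger_gap: 0.169
t: 19.58
tcp_pos: [0.3821, 0.2924, 0.0874]
tool_rot: [0.707, -0.009, -0.707, -0.009]
force: [-0.0, -0.1, -1.1]
finger_gap: 0.174
```

```bash
python3 -m crank '[0,0,0,-1,0, 0,0,0,-1,0]';python3 -m crank '[0,0,0,-1,0, 0,0,0,-1,0]'
```

```text
t: 19.82
tcp_pos: [0.3821, 0.2924, 0.0873]
tool_rot: [0.707, -0.009, -0.707, -0.009]
force: [-1.8, 0.4, 6.6]
finger_gap: 0.171
t: 20.08
tcp_pos: [0.3821, 0.2924, 0.0872]
tool_rot: [0.707, -0.009, -0.707, -0.009]
force: [-3.9, -0.9, 16.8]
finger_gap: 0.171
```

Seated, with contact at the same height as at the grasp. I'll back off 1.5 mm and open gently.

```bash
python3 -m crank '[0,0,0,1.5,0, 0.25,0,0,1.5,0, 0.35,0,0,1.5,0, 0.5,0,0,1.5,0,0.6,0,0,1.5,0,0.6,0,0,1.5,0]';python3 - <<'E'
from h import *
c=cam("scene");s=cam("top")
a=cv2.resize(s["img"][180:290,120:200],None,fx=5,fy=5,interpolation=cv2.INTER_CUBIC);b=cv2.resize(c["img"][100:200,250:340],None,fx=4.4,fy=5.5,interpolation=cv2.INTER_CUBIC)
cv2.imwrite("pics/seat.png",np.hstack([a,b])[:,:,::-1])
E
```

```text
t: 20.82
tcp_pos: [0.3821, 0.2923, 0.0867]
tool_rot: [-0.707, 0.009, 0.707, 0.009]
force: [0.2, -0.7, 0.3]
finger_gap: 0.6
```

View pics/seat.png

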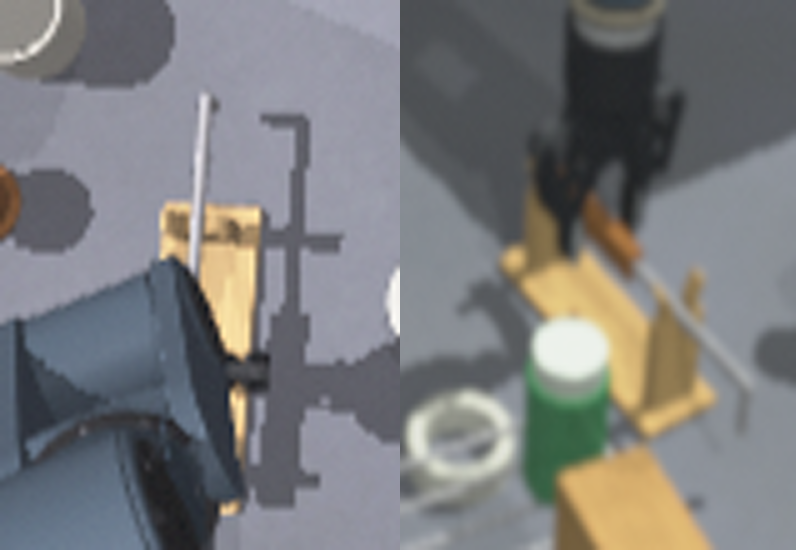

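The rod is seated as before. Next I'll withdraw upward and move aside for a final check.

```bash
python3 -m crank '[0.6,0,0,15,0,0.6,0,0,40,0,0.6,0,0,80,0,0.6,0,0,130,0,0.6,0,0,190,0,0.6,0,-50,210,0,0.6,10,-110,210,0,0.6,20,-170,210,0,0.6,20,-170,210,0,0.6,20,-170,210,0]';python3 - <<'E'
from h import *
c=cam("scene");s=cam("top"); save("fin_scene.png",c["img"]); save("fin_top.png",s["img"])
F=np.array([.5925,-.0265]);ex=np.array([np.cos(-.1625),np.sin(-.1625)]);ey=np.array([-ex[1],ex[0]])
for n,s in(("top",s),("scene",c)):
    W0=np.load(f"pics/{n}0.npz")["W"]; W=cloud(s)
    for nm,X in(("before",W0),("after",W)):
        m=(X[...,0]>.25)&(X[...,0]<.6)&(X[...,1]>.28)&(X[...,1]<.31)&(X[...,2]>.075)&(X[...,2]<.098); k=m&(X[...,0]>.45);P=X[m]
        L=np.stack([(X[...,:2]-F)@ex,(X[...,:2]-F)@ey,X[...,2]],-1)*1000
        t=(L[...,0]>15)&(L[...,0]<90)&(abs(L[...,1]+2)<18)&(L[...,2]>78)&(L[...,2]<97)
        print(n,nm,len(P),P.min(0).round(4),P.max(0).round(4),np.polyfit(P[:,0],P[:,1],1).round(4),"tab",np.median(L[t],0).round(1))
E
```

```text
t: 22.18
tcp_pos: [0.4018, 0.1224, 0.2974]
tool_rot: [0.707, -0.009, -0.707, -0.01]
force: [-0.0, -0.3, 0.4]
finger_gap: 0.602
top before 334 [0.2908 0.2802 0.0754] [0.5709 0.3092 0.0979] [-0.018   0.3009] tab [75.1  0.7 88.5]
top after 336 [0.2908 0.2804 0.0752] [0.5722 0.3095 0.0979] [-0.0137  0.2981] tab [35.9  0.9 90. ]
scene before 278 [0.2912 0.2802 0.0751] [0.578  0.3098 0.0974] [-0.0061  0.2921] tab [82.6 -5.6 86.2]
scene after 273 [0.295  0.2801 0.075 ] [0.5757 0.3098 0.0978] [-0.0067  0.2917] tab [41.3  1.  83.2]
```

View pics/fin_scene.png

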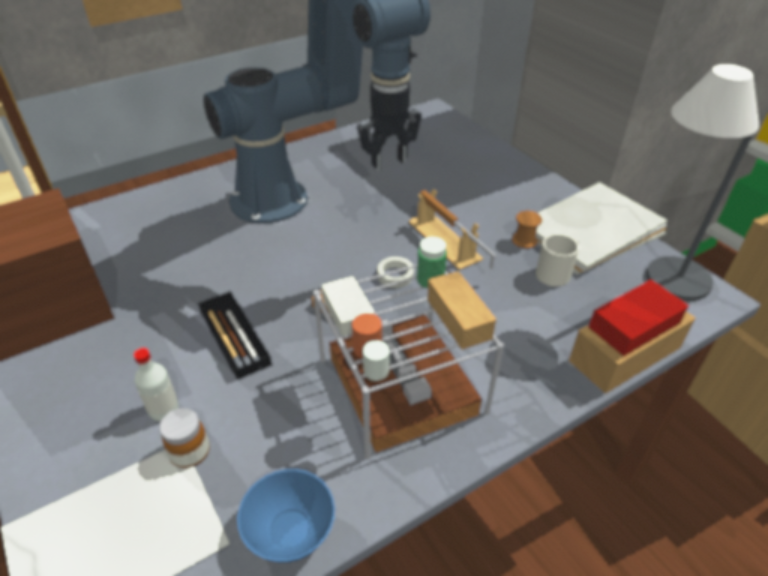

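View pics/fin_top.png

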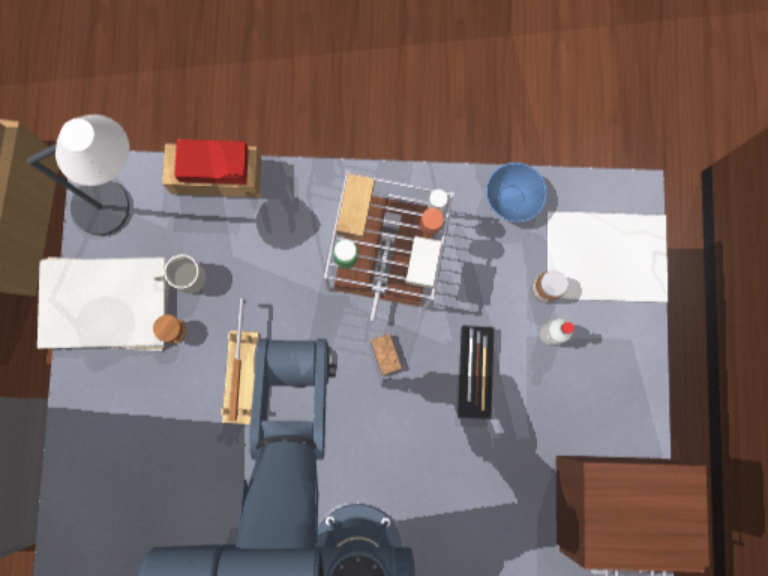

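The rod is back at (228–242, 300–420) in the top view, as at the start. The bolt is drawn out at (375, 318), the other things have not moved, and the arm is clear. I'll hand the job in.

```bash
python3 -c "
from station import workorder
print(workorder.sign_off())"
```

```text
the job is handed in; nothing more can be done
None
```

The bolt is drawn back to its stop, the rod is seated in its rest again, and the job is handed in at about 22 s. No verdict came back.

- **Pull:** I lifted the rod from its rest, went in over the tab, lowered the hook behind it and pulled. The drag was about 6 N. After about 40 mm the tool stood still while the pull rose to about 10 N (about 11 to 12 N with the downward part), and I took that as the stop. I then eased off and lifted the hook clear.
- **Bolt position:** the two views measured the tab about 39 mm (top) and 41 mm (scene) further back than at the start. I felt the stop but could not see it, so "within 2 mm" rests on the force reading.
- **Rod position:** the final views show the rod within about 2 to 4 mm of its starting position. The forks took its weight at the same height as when I grasped it.
- **Other objects:** by eye, nothing else on the table has moved. The tape roll was hidden by the arm in the last top view but looked in place in the scene view.
- **Gripper:** it is open and clear of everything.
- **Disagreement:** the two cameras differ from each other by about 3 to 7 mm, so I judged positions by comparing before and after within each view. While lowering the rod into the rest I pressed it down with about 17 N for a moment, then backed off before releasing.

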